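Set a pewter sheet in the bench guillotine

TASK

Set the pewter sheet lying on the bench guillotine's feed table ready for a cut: never lifting or tipping it, push it with the fingertips so that it lies along the side fence and slide it flat in under the yellow hold-down bar until its leading edge sits squarely against the back gauge. Then press the red hold-down lever all the way down to clamp it and come away. Do not shift the back gauge from its setting, and leave the other things on the table and bench where they are.

Things in the scene. Friction and masses are not known exactly. Their poses are not given: they have to be found in the camera images.
- shear: green bench guillotine bolted to the bench. Origin on the bench under its middle; x is the feed direction, y to the operator's left, z up. Dark steel feed table: x -180 to +30 mm, y -150 to +150 mm, top at z 30 mm. Green side frames outside y -150 and +150 mm, x -10 to +65 mm, 86 mm high. Black cutting lever at the left rear (y +190 mm), leaning back, to 270 mm high: not used
- fence_face (a point): on the feed-table top at the foot of the side fence's face, half-way along it. The fence is a steel strip along the left of the table, face at y +100 mm of the machine (looking to its -y), x -175 to -10 mm, 9 mm high, 18 mm wide
- mouth (a point): on the feed-table top below the front lower edge of the yellow hold-down bar, at mid width (machine x 0, y 0, z 30 mm). The bar spans x 0 to 26 mm right across the table, 7 mm clear above it, top 51 mm above the bench (guide pins to 85 mm high at y -125 and +125). Behind it the raised blade, x 31 to 50 mm, 11 mm or more above the table, top 76 mm above the bench
- sheet: bright grey pewter sheet, 120 mm (its x) by 80 mm (its y), 4 mm thick, about 0.28 kg, lying loose and flat on the feed table in front of the hold-down bar. Origin at the centre of its underside; its x points roughly along the feed direction
- sheet_front_left (a point): front left corner of the sheet (underside): +60 mm along its x, +40 mm along its y
- sheet_front_right (a point): front right corner of the sheet (underside): +60 mm, -40 mm
- sheet_back_left (a point): back left corner of the sheet (underside): -60 mm, +40 mm
- gauge_face (a point): middle of the back gauge's face at feed-table height. The gauge is an aluminium bar across the machine behind the blade, 276 mm wide; its face looks to -x of the machine, from 2 mm below to 22 mm above the table, 45 to 70 mm beyond the front of the hold-down bar. Friction of about 60 N holds it on its rods
- holddown_lever (a joint): angle of the red-padded hold-down lever on the machine's right: 0 up, 0.5 rad fully down. Axis along machine y at x +12, z 66 mm; the arm points to the operator, 110 mm long, 0.6 rad above level when up, 0.1 rad when down. About 4 N on the pad moves it; it stays where left and lowers the yellow bar 3 mm onto the sheet
- lever_pad (a point): middle of the top face of the red lever pad, 200 mm to the right of the machine's middle. The pad is 42 mm along the arm, 36 mm wide and 10 mm thick, its centre 110 mm from the lever's axis
- square: small try square (brass stock 60 mm, steel blade 60 mm, 12 mm high) lying on the feed table near its right edge; origin under the middle of the stock, the stock along its x, the blade leaving one end of it along its +y, towards the operator. Leave
- mallet: rawhide mallet, 300 mm long, head 56 mm thick, lying on the bench to the right. Leave
- mandrel: steel ring mandrel, 340 mm long, lying on the bench to the left. Leave
- bench_pin: wooden bench pin with a slot, 160 x 65 x 18 mm, on the bench to the left. Leave
- jar: amber jar, 56 mm across, 70 mm high, on the bench to the right. Leave
- ring_clamp: dark wooden ring clamp 120 x 30 x 20 mm on the bench to the right. Leave
Things that resemble listed ones, but are neither listed nor needed, are in the scene too. Several things have the shape of the sheet; the one meant has the colours described above.

How it is judged:
On the way, in this order (a step that is already met when the one before it is completed fails the run):
1. with the lever still up, the sheet lies flat under the hold-down bar, within 3 mm of the fence along its side and within 3 mm of the back gauge at both front corners (value of joint holddown_lever below 0.15 rad and x of each of sheet_front_left, sheet_front_right in the frame of gauge_face above -0.003 m and y of each of sheet_front_left, sheet_back_left in the frame of shear above 0.097 m and angle between sheet's own z axis and vertical below 0.03 rad), for 0.2 s.
2. the hold-down lever is pressed fully down (value of joint holddown_lever above 0.44 rad), for 0.2 s.
At the end, for the whole second after the job is handed in: The sheet lies flat and still under the hold-down bar, both front corners within 3 mm of the back gauge and its left side within 3 mm of the fence at both ends, and the hold-down lever is within 0.06 rad of fully down (value of joint holddown_lever above 0.44 rad and x of each of sheet_front_left, sheet_front_right in the frame of gauge_face above -0.003 m and y of each of sheet_front_left, sheet_back_left in the frame of shear above 0.097 m and angle between sheet's own z axis and vertical below 0.03 rad and linear speed of sheet below 0.01 m/s); the robot touches nothing.
It fails at once if the sheet is lifted more than 6 mm off the feed table (z of sheet in the frame of shear above 0.036 m).
It fails at once if the sheet is tipped by more than 0.1 rad (angle between sheet's own z axis and vertical above 0.1 rad).
It fails at once if the back gauge is shifted by more than 2 mm (distance of gauge_face from where it was at the start of the episode above 0.002 m).
It fails at once if the try square is shifted by more than 15 mm (distance of square from where it was at the start of the episode above 0.015 m).
It fails at once if another thing on the bench is shifted by more than 20 mm (distance of any of mallet, mandrel, bench_pin, jar, ring_clamp from where it was at the start of the episode above 0.02 m).
It also fails if it takes over 58 s, if anything falls off the work surface, if the arm or the gripper's body presses on something with over 40 N, if the wrist force passes 120 N, or if a joint passes its speed limit or range.

ROBOT

A 6-joint arm with a two-finger parallel gripper is mounted at the origin on the work surface. World frame = base frame: x ahead of the robot, y to its left, z up, the work surface at z = 0. Lengths are in m, angles in rad, forces in N, time in s.
With the tool pointing down it reaches from about 0.3 to 0.775 m from the base axis. Payload 14.6 kg.
Tool frame: the origin (TCP) lies midway between the tips of the shut fingers; the grasp point (between the pads) lies 19 mm behind it; z points along the fingers, y is the direction in which the jaws open and shut (so a half turn about z gives the same grasp; the last joint's range is limited). The gripper opens to 94 mm and grips with 3 to 60 N. Pads are 16 mm wide; open, the fingers measure 119 mm over their backs; the gripper's body (75 mm by 177 mm) begins 78 mm behind the grasp point.
Start: joints at [-1.333, 0.3, 1.521, -0, 1.321, -0.067], TCP at [0.165, -0.525, 0.205] pointing down, gripper open.
Joint ranges: [-3.03, 3.03], [-0.79, 2.21], [0.23, 2.52], [-1.04, 4.18], [0, 3.07], [-2.55, 2.55]. Speed limits (rad/s): [2.22, 2.22, 2.57, 3.14, 3.14, 3.14].

INTERFACE

Orientations are given as [roll, pitch, yaw] about the fixed x, y, z axes, in that order (R = Rz(yaw) Ry(pitch) Rx(roll)).
In Python, from station import readout, imaging, job gives the robot as it stands.
- The arm moves only by the tool arm_command, never from a script. Its argument "increments" is a list of rows, each an object with "gripper": the opening, from 0 (shut) to 1 (fully open); "slide": the shift along the world's x, y, z in m, a list of three; "yaw": the turn about the world's z in rad. A call has 1 to 8 rows; each row is the pose to reach, as a shift and turn from the pose commanded when the call began; what a row does not reach only later rows make up. A row lasts 1/8 s, in which the tool goes at most 62.5 mm and 10.7 degrees, less where a joint would pass 70% of its speed; a pose out of reach is approached as far as the arm can. A call with a gripper value outside its range is refused whole. The fingers move at their own pace and stop on an object; "grip_force" is the grip in N (left out, the last holds). Time passes only in rows, so rows that repeat a pose let the fingers close. It gives the time, the measured TCP pose, the force and the opening at its end, in the units of the state.
- readout.get_obs(): the state, without advancing time (a new reading comes with each control period).
- imaging.camera(name): name is "scene" or "side" or "wrist"; returns a dict with "color" (384x512x3 uint8, red, green, blue), "mtx" (3x3 intrinsics, pixels), "D" ([k1, k2, p1, p2, k3] as OpenCV has them; the pictures are not rectified), "rvec" (rotation vector, rad) and "tvec" (3), from world to camera coordinates, as OpenCV has them. Camera axes: x right, y down, z forward; pixel columns grow to the right and rows downward; lengths in m; the calibration is good to about 2 mm. A picture is of the moment at which its call begins. There is no depth.
- job.hand_in(): hands the job in, once; it reports no verdict.
The state is a dict: "time_s": time; "qpos": joint angles; "joint_vel": joint speeds; "tau": joint torques, N m; "ee_pos": TCP position; "eef_rot": TCP orientation; "force": force on the tool from outside, world axes, zero at the start; "moment": the same for the moment, N m; "grip_width": finger opening in m.
Only numpy, scipy, OpenCV 4.12 (cv2) and the standard library are available. Lean on these libraries where they do the work, as an engineer would, in place of code of your own. Each camera call takes 0.05 s, during which the arm holds its last target. There are 200 camera calls.

## Working session

There is one attempt and no reset: what is moved stays moved. The work goes in short steps, Python scripts to look and compute and a tool call to move; the robot and the scene stay as the last step left them, time stands still between calls to the robot, and variables do not carry over. Pictures are saved under pics/ and viewed, about 8 in all and at most 12, crops included, and the job is handed in when it is done.

Besides the shell and the picture viewer there is one more tool, called after "Call:" as a command line: name --argument value ..., lists and objects as JSON in quotes. arm_command: Moves the arm, as the interface text tells. Its arguments: {"type":"object","properties":{"increments":{"type":"array","items":{"type":"object","properties":{"gripper":{"type":"number"},"slide":{"type":"array","items":{"type":"number"}},"yaw":{"type":"number"}}}},"grip_force":{"type":"number"}},"required":["increments"]}

```bash
mkdir -p pics; cat > h.py <<'E'
import cv2,numpy as np,pickle
from station import readout,imaging,job
def snap(n,tag):
    c=imaging.camera(n); pickle.dump(c,open(f'pics/{tag}.pkl','wb')); cv2.imwrite(f'pics/{tag}.png',c['color'][:,:,::-1]); return c
def load(tag): return pickle.load(open(f'pics/{tag}.pkl','rb'))
def A(c): return [np.array(c[k],float) for k in('rvec','tvec','mtx','D')]
def ray(c,p):
    r,t,K,D=A(c); R=cv2.Rodrigues(r)[0]
    u=cv2.undistortPoints(np.array(p,float).reshape(-1,1,2),K,D).reshape(-1,2)
    return -R.T@t.ravel(), np.c_[u,np.ones(len(u))]@R
def onz(c,p,z):
    o,d=ray(c,p); return o+d*((z-o[2])/d[:,2])[:,None]
def proj(c,P):
    r,t,K,D=A(c); return cv2.projectPoints(np.array(P,float).reshape(-1,1,3),r,t,K,D)[0].reshape(-1,2)
def tri(c1,p1,c2,p2):
    o1,d1=ray(c1,p1);o2,d2=ray(c2,p2);out=[]
    for a,b in zip(d1,d2):
        s=np.linalg.lstsq(np.c_[a,-b],o2-o1,rcond=None)[0]; q1=o1+a*s[0];q2=o2+b*s[1]
        out.append(np.r_[(q1+q2)/2,np.linalg.norm(q1-q2)])
    return np.array(out)
def crop(tag,x0,y0,x1,y1,s,out):
    im=cv2.imread(f'pics/{tag}.png')[y0:y1,x0:x1]; cv2.imwrite(f'pics/{out}.png',cv2.resize(im,None,fx=s,fy=s,interpolation=cv2.INTER_CUBIC))
E
python3 - <<'E'
from h import *
for n in('scene','side'): snap(n,n)
a=[cv2.imread(f'pics/{n}.png') for n in('scene','side')]
for n in ('scene','side'):
    c=load(n); print(n,ray(c,[[256,192]]))
cv2.imwrite('pics/both.png',cv2.resize(np.vstack(a),None,fx=.78,fy=.78))
for n in ('scene','side'): crop(n,0,0,512,384,1.56,n+'_b')
o=readout.get_obs();print(o)
E
```

```text
scene (array([1.19930777, 0.32793687, 0.95081931]), array([[-0.57159145, -0.31320356, -0.75843038]]))
side (array([ 0.33206521, -0.84991545,  0.74633081]), array([[ 0.22380209,  0.77779862, -0.58737173]]))
{'time_s': 0.1, 'qpos': array([-1.33260345e+00,  3.00407117e-01,  1.52151754e+00, -1.61783511e-05,
        1.32068480e+00, -6.65896311e-02]), 'joint_vel': array([-3.58152739e-04, -1.94094058e-04, -3.72877587e-04, -1.00716863e-03,
        3.37930599e-05, -1.61871252e-03]), 'tau': array([ 4.36982969e-03, -5.32633102e+01, -3.53280187e+01,  7.10854121e-02,
        2.34783569e-02, -7.55443648e-05]), 'ee_pos': array([ 0.16499096, -0.52442663,  0.2049483 ]), 'eef_rot': array([-3.14057706e+00, -5.20224199e-05,  3.04786492e-01]), 'force': array([-0.11350619,  0.47513115, -0.33725989]), 'moment': array([ 0.04332472,  0.01136402, -0.03968333]), 'grip_width': 0.09404720522491355}
```

View pics/scene_b.png

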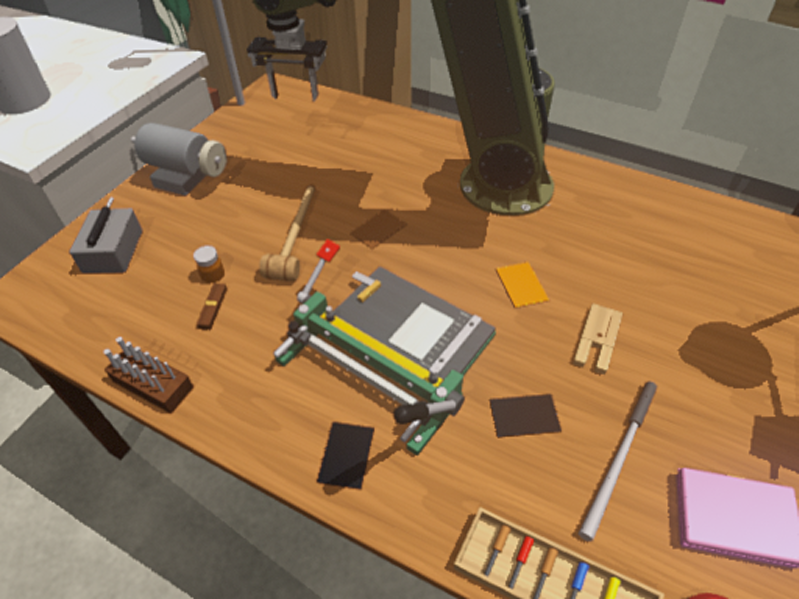

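View pics/side_b.png

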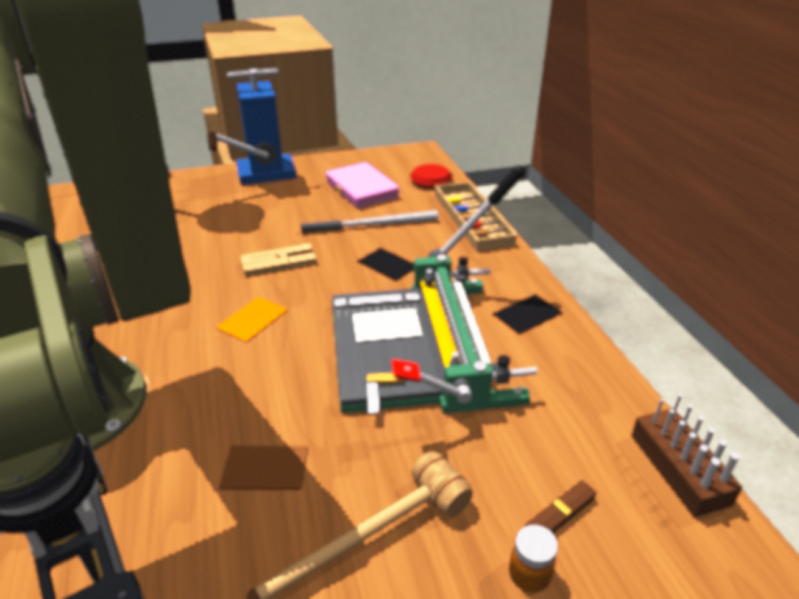

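The scene view shows the bright grey sheet at about (422,330). Other things with its shape are orange (522,284), black (346,455), dark brown (525,415) and brown (378,228). The one on the feed table is the sheet I want, so I'll check it in close crops.

```bash
python3 - <<'E'
from h import *
crop('scene',170,150,325,295,5,'sc'); crop('side',205,155,350,265,5.5,'sd')
E
```

```text
(no output)
```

View pics/sc.png

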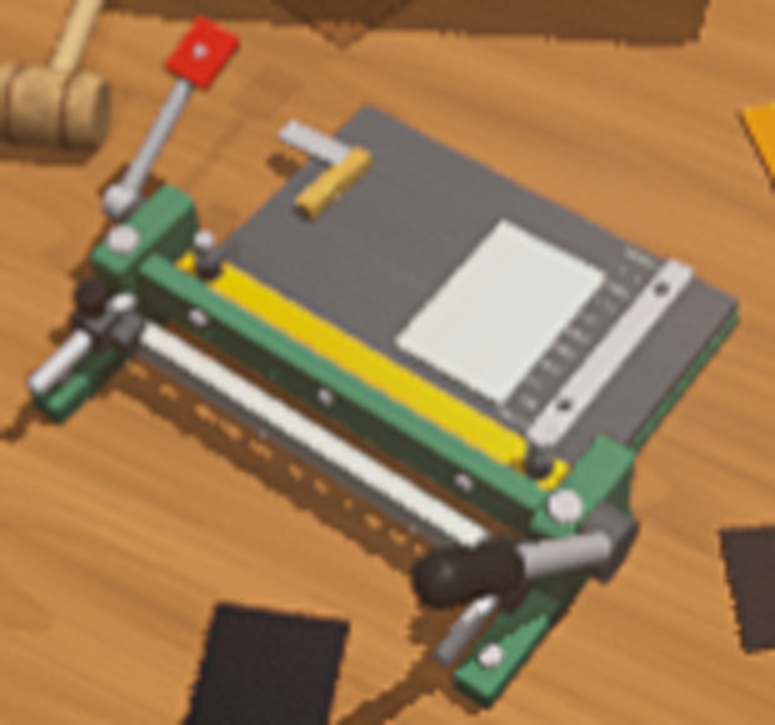

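View pics/sd.png

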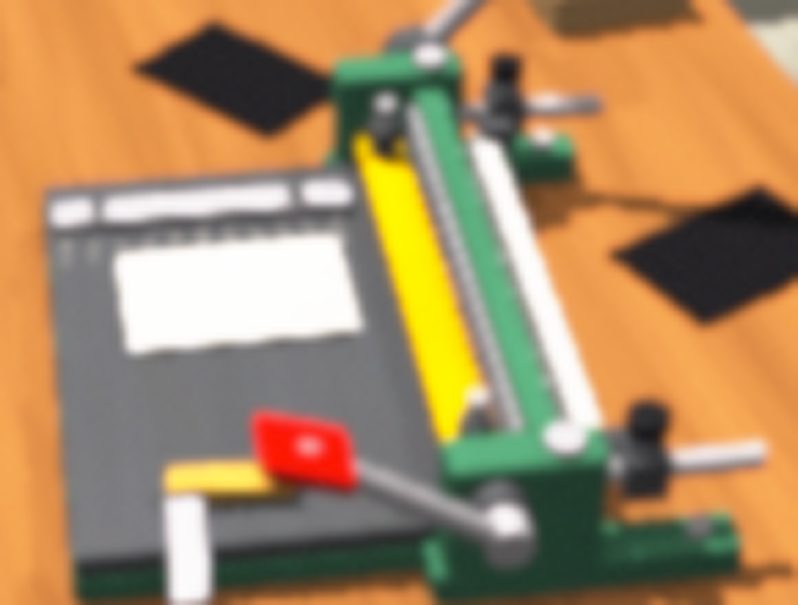

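```bash
python3 - <<'E'
from h import *
from scipy.optimize import least_squares
S=lambda p:np.array(p,float)/5+[170,150]
Q=lambda p:np.array(p,float)/5.5+[205,155]
sc,sd=load('scene'),load('side')
M=np.array([[-180,-150,30],[-180,150,30],[-175,100,39],[-10,100,39],[-76,-200,132],[13,-125,85]])/1e3
ps=S([[368,107],[738,305],[670,262],[527,434],[200,50],[203,237]])
M2=np.array([[-180,150,30],[-180,-150,30],[-76,-200,132],[13,125,85],[13,-125,85]])/1e3
pd=Q([[47,190],[78,562],[308,446],[385,98],[477,390]])
def T(v,P):
    c,s=np.cos(v[2]),np.sin(v[2]);return np.array(P)@np.array([[c,s,0],[-s,c,0],[0,0,1]])+[v[0],v[1],0]
f=lambda v:np.r_[(proj(sc,T(v,M))-ps).ravel(),(proj(sd,T(v,M2))-pd).ravel()]
r=least_squares(f,[.5,-.1,0],loss='soft_l1');v=r.x;print('machine',v);print(f(v).reshape(-1,2).round(1))
np.save('m.npy',v)
a=S([[507,218],[606,275],[500,404],[397,342]]);b=Q([[128,353],[115,252],[343,235],[362,330]])
t=tri(sc,a,sd,b);print('sheet BR BL FL FR tri\n',t.round(4))
inv=lambda P:np.c_[(P[:,0]-v[0])*np.cos(v[2])+(P[:,1]-v[1])*np.sin(v[2]),-(P[:,0]-v[0])*np.sin(v[2])+(P[:,1]-v[1])*np.cos(v[2]),P[:,2]]
print(inv(t).round(4));w=onz(sc,a,.034);print('scene@.034\n',inv(w).round(4)); print(inv(onz(sd,b,.034)).round(4))
print('pad',tri(sc,S([[200,50]]),sd,Q([[308,446]])))
print('table corner',tri(sc,S([[368,107],[738,305]]),sd,Q([[78,562],[47,190]])))
g=onz(sc,S([[140,327],[485,540]]),.052);print('gauge',inv(g))
print('square',inv(onz(sc,S([[360,150],[305,215],[282,130]]),.042)))
for p in ([-.06,.06,.034],[-.076,-.2,.132],[0,0,.03],[-.093,.1,.03]): print(p,T(v,p))
E
```

```text
machine [ 0.63701023 -0.01802529 -0.15484128]
[[-0.2 -1.3]
 [ 0.5 -1.2]
 [ 0.  -0.5]
 [-0.7  0.1]
 [-0.3  0.3]
 [ 0.   0.3]
 [-0.3 -1.8]
 [-1.3 -1.4]
 [ 0.6 -0.6]
 [ 0.7  0.3]
 [ 0.2  0.5]]
sheet BR BL FL FR tri
 [[ 0.4917 -0.0042  0.031   0.0044]
 [ 0.5052  0.0751  0.0337  0.0011]
 [ 0.6274  0.0579  0.0334  0.0034]
 [ 0.6131 -0.0206  0.031   0.0034]]
[[-0.1457 -0.0088  0.031 ]
 [-0.1446  0.0717  0.0337]
 [-0.0212  0.0735  0.0334]
 [-0.0232 -0.0063  0.031 ]]
scene@.034
 [[-0.146  -0.007   0.034 ]
 [-0.1438  0.0717  0.034 ]
 [-0.0226  0.0742  0.034 ]
 [-0.0233 -0.0044  0.034 ]]
[[-0.144  -0.0142  0.034 ]
 [-0.1451  0.0719  0.034 ]
 [-0.02    0.0713  0.034 ]
 [-0.0225 -0.0113  0.034 ]]
pad [[ 0.52916564 -0.20444443  0.13127248  0.00089258]]
table corner [[ 4.38036190e-01 -1.37822331e-01  2.45355084e-02  2.53705795e-03]
 [ 4.82587748e-01  1.57123164e-01  2.36932488e-02  1.63039030e-04]]
gauge [[ 0.07079912 -0.13106811  0.052     ]
 [ 0.06811172  0.12755051  0.052     ]]
square [[-0.13187591 -0.11779517  0.042     ]
 [-0.06550227 -0.11157998  0.042     ]
 [-0.11545661 -0.17229709  0.042     ]]
[-0.06, 0.06, 0.034] [0.58698146 0.05051027 0.034     ]
[-0.076, -0.2, 0.132] [ 0.53107483 -0.20391152  0.132     ]
[0, 0, 0.03] [ 0.63701023 -0.01802529  0.03      ]
[-0.093, 0.1, 0.03] [0.56054521 0.09512108 0.03      ]
```

The close crops confirm the bright grey sheet. Its corners in the scene crop are about (507,218), (606,275), (500,404) and (397,342). The mouth lies ahead of it and the fence is to its left.

Plan:
1. Push the right edge to the fence with two fingers.
2. Push the rear edge to the gauge.

I'm moving above the right edge now.

Call:
arm_command --increments '[{"slide":[0.05,0.06,0],"yaw":0.15,"gripper":0.75},{"slide":[0.1,0.12,0],"yaw":0.33,"gripper":0.75},{"slide":[0.15,0.18,0],"yaw":0.5,"gripper":0.75},{"slide":[0.19,0.24,0],"yaw":0.67,"gripper":0.75},{"slide":[0.23,0.29,0],"yaw":0.84,"gripper":0.75},{"slide":[0.27,0.34,0],"yaw":1.0,"gripper":0.75},{"slide":[0.31,0.39,0],"yaw":1.11,"gripper":0.75},{"slide":[0.35,0.44,0],"yaw":1.11,"gripper":0.75}]'

```text
time_s: 1.1
ee_pos: [0.4771, -0.1315, 0.2054]
eef_rot: [-3.142, 0.0, 1.417]
force: [0.6, -1.4, -0.7]
grip_width: 0.0704
```

Call:
arm_command --increments '[{"slide":[0.034,0.05,0]},{"slide":[0.034,0.05,-0.03]},{"slide":[0.034,0.05,-0.07]},{"slide":[0.034,0.05,-0.11]},{"slide":[0.034,0.05,-0.11]}]'

```text
invalid input
```

```bash
python3 - <<'E'
from h import *
snap('side','s2');snap('wrist','w2');crop('s2',180,90,380,280,2.6,'s2c')
a=cv2.imread('pics/s2c.png');b=cv2.imread('pics/w2.png');b=cv2.resize(b,None,fx=.55,fy=.55)
H=max(a.shape[0],b.shape[0]);o=np.zeros((H,a.shape[1]+b.shape[1],3),np.uint8);o[:a.shape[0],:a.shape[1]]=a;o[:b.shape[0],a.shape[1]:]=b
cv2.imwrite('pics/v2.png',o[:, :800]);ob=readout.get_obs();print(ob['ee_pos'],ob['eef_rot'],ob['force'],ob['grip_width'],ob['time_s'])
E
```

```text
[ 0.47829758 -0.12930644  0.20499758] [-3.14115946e+00 -7.75089985e-04  1.42005598e+00] [-0.83942032 -0.6961346   0.31967977] 0.07074548765675782 1.2
```

View pics/v2.png

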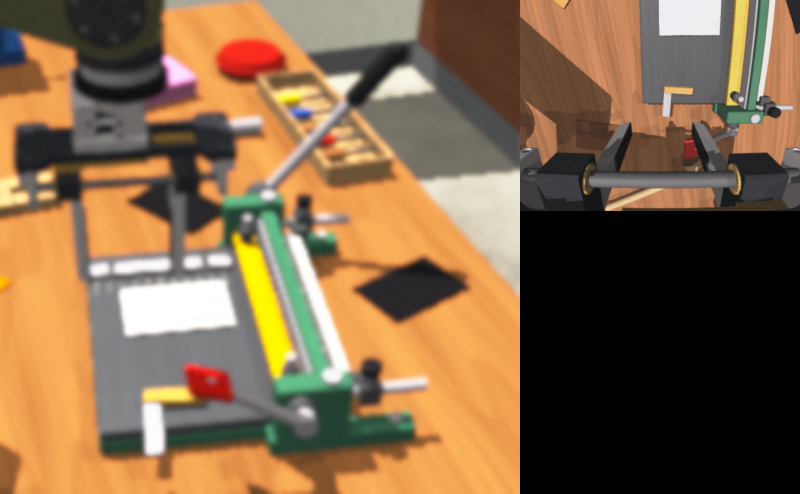

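The picture shows the arm short of the commanded place but clear of everything, with the sheet unmoved. Going on.

Call:
arm_command --increments '[{"slide":[0.04,0.05,0],"yaw":0,"gripper":0.75},{"slide":[0.071,0.094,0],"yaw":0,"gripper":0.75},{"slide":[0.071,0.094,-0.05],"yaw":0,"gripper":0.75},{"slide":[0.071,0.094,-0.1],"yaw":0,"gripper":0.75},{"slide":[0.071,0.094,-0.14],"yaw":0,"gripper":0.75},{"slide":[0.071,0.094,-0.14],"yaw":0,"gripper":0.75}]'

```text
time_s: 1.95
ee_pos: [0.5454, -0.0397, 0.0631]
eef_rot: [-3.136, 0.0, 1.414]
force: [-0.4, -0.2, 0.5]
grip_width: 0.0706
```

```bash
python3 - <<'E'
from h import *
snap('wrist','w3');snap('side','s3')
ob=readout.get_obs();print(ob['ee_pos'],ob['eef_rot'],ob['force'],ob['time_s'])
a=cv2.imread('pics/w3.png');cv2.imwrite('pics/v3.png',cv2.resize(a,None,fx=1.5,fy=1.5))
E
```

```text
[ 0.5476678  -0.0398654   0.06671773] [3.14070752e+00 4.49794301e-05 1.41446190e+00] [0.54484729 0.15813614 0.47217099] 2.05
```

View pics/v3.png

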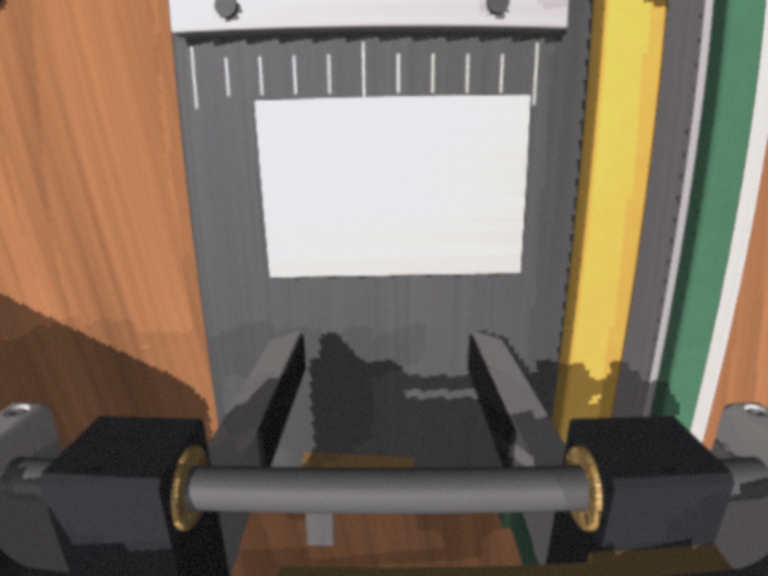

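```bash
python3 - <<'E'
from h import *
c=load('w3')
P=lambda p:np.array(p,float)/1.5
f=lambda p,z:onz(c,P(p),z)
s=f([[256,101],[530,95],[520,272],[270,277]],.034);print(s.round(4))
e=f([[178,33],[566,28]],.039);g=f([[180,40],[560,36]],.03);b=f([[595,100],[560,420]],.051)
tips=f([[290,335],[485,335]],.07)
d=lambda a,b:np.arctan2(*(b-a)[[1,0]])
print('fence',e,g,d(e[0],e[1]),d(g[0],g[1]));print('sheet ang',d(s[0],s[1]),d(s[3],s[2]));print('bar',b,d(b[1],b[0])-np.pi/2)
v=np.load('m.npy')
for Pn in(s,e,g,b): 
  q=Pn[:,:2]-v[:2];C,S=np.cos(v[2]),np.sin(v[2]);print((np.c_[q[:,0]*C+q[:,1]*S,-q[:,0]*S+q[:,1]*C]*1e3).round(1))
E
```

```text
[[ 0.5057  0.0725  0.034 ]
 [ 0.624   0.0563  0.034 ]
 [ 0.6131 -0.0227  0.034 ]
 [ 0.4942 -0.0066  0.034 ]]
fence [[0.48014085 0.10461208 0.039     ]
 [0.63996428 0.08060669 0.039     ]] [[0.4768288  0.10430649 0.03      ]
 [0.64058284 0.07930251 0.03      ]] -0.14908500504753977 -0.15152193830325278
sheet ang -0.1355425548623442 -0.13453375610497248
bar [[ 0.64506354  0.04987024  0.051     ]
 [ 0.62357121 -0.09625029  0.051     ]] -0.1460391732042734
[[-143.7   69.1]
 [ -24.3   71.5]
 [ -22.9   -8.3]
 [-142.9  -10.8]]
[[-173.9   97. ]
 [ -12.3   97.9]]
[[-177.1   96.2]
 [ -11.5   96.7]]
[[ -2.5  68.3]
 [ -1.2 -79.4]]
```

This view shows the sheet's corners at (256,101), (530,95), (520,272) and (270,277), and the fence foot at row 38. The fingers are parallel to the sheet's right edge. Now I lower, with a yaw trim of +0.007.

Call:
arm_command --increments '[{"slide":[0,0,-0.02],"yaw":0.007,"gripper":0.75},{"slide":[0,0,-0.032],"yaw":0.007,"gripper":0.75},{"slide":[0,0,-0.032],"yaw":0.007,"gripper":0.75},{"slide":[0,0,-0.032],"yaw":0.007,"gripper":0.75}]'

```text
time_s: 2.55
ee_pos: [0.5477, -0.0395, 0.0344]
eef_rot: [3.14, 0.0, 1.422]
force: [-0.1, 0.2, 0.2]
grip_width: 0.0703
```

```bash
python3 - <<'E'
from h import *
ob=readout.get_obs();print(ob['ee_pos'],ob['eef_rot'],ob['force'],ob['time_s'])
E
```

```text
[ 0.5477019  -0.03948629  0.03443411] [3.14035815e+00 9.04683105e-06 1.42175824e+00] [-0.11442451  0.23379322  0.19015572] 2.55
```

Call:
arm_command --increments '[{"slide":[0,0,-0.0025],"yaw":0,"gripper":0.75},{"slide":[0.001,0.006,-0.0025],"yaw":0,"gripper":0.75},{"slide":[0.002,0.011,-0.0025],"yaw":0,"gripper":0.75},{"slide":[0.0024,0.016,-0.0025],"yaw":0,"gripper":0.75},{"slide":[0.003,0.02,-0.0025],"yaw":0,"gripper":0.75},{"slide":[0.0035,0.024,-0.0025],"yaw":0,"gripper":0.75},{"slide":[0.0042,0.028,-0.0025],"yaw":0,"gripper":0.75},{"slide":[0.0048,0.032,-0.0025],"yaw":0,"gripper":0.75}]'

```text
time_s: 3.55
ee_pos: [0.5521, -0.0072, 0.031]
eef_rot: [3.142, 0.0, 1.422]
force: [-0.2, -0.7, 0.5]
grip_width: 0.0706
```

Call:
arm_command --increments '[{"slide":[0.0004,0.003,0],"yaw":0,"gripper":0.75},{"slide":[0.001,0.006,0],"yaw":0,"gripper":0.75}]'

```text
time_s: 3.8
ee_pos: [0.5531, -0.0013, 0.031]
eef_rot: [3.142, 0.0, 1.422]
force: [0.4, -1.2, 0.9]
grip_width: 0.0702
```

```bash
python3 - <<'E'
from h import *
snap('wrist','w4')
ob=readout.get_obs();print(ob['ee_pos'],ob['eef_rot'],ob['force'],ob['time_s'])
a=cv2.imread('pics/w4.png');cv2.imwrite('pics/v4.png',cv2.resize(a,None,fx=1.5,fy=1.5))
E
```

```text
[ 0.55312228 -0.00096989  0.03096705] [ 3.14152214e+00 -6.48064623e-05  1.42192353e+00] [-0.31754533 -0.11402746  0.43332973] 3.85
```

View pics/v4.png

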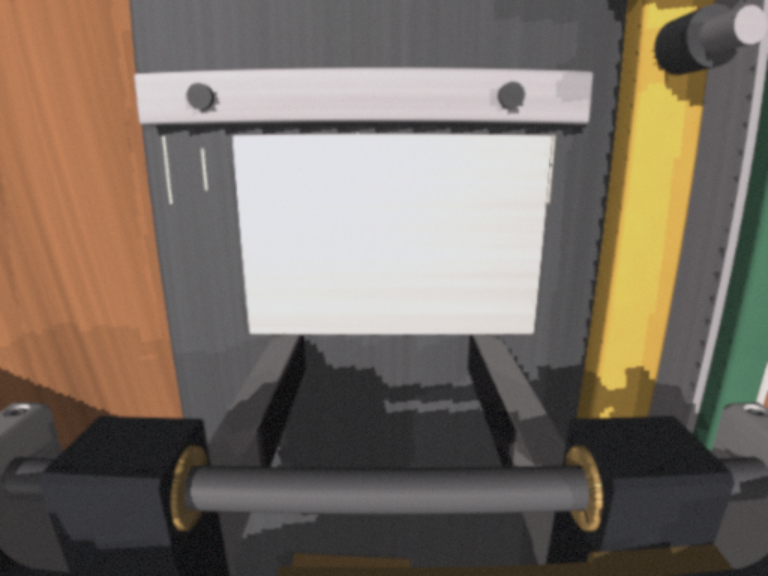

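The sheet has followed squarely. Its left edge (row 135) is a few mm short of the fence (row 124–130), so I creep on until there is contact.

Call:
arm_command --increments '[{"slide":[0.0002,0.0015,0],"yaw":0,"gripper":0.75},{"slide":[0.0004,0.003,0],"yaw":0,"gripper":0.75}]'

```text
time_s: 4.1
ee_pos: [0.5534, 0.0016, 0.0309]
eef_rot: [3.142, 0.0, 1.422]
force: [-0.2, -1.5, 0.0]
grip_width: 0.0706
```

Call:
arm_command --increments '[{"slide":[0.0002,0.001,0],"yaw":0,"gripper":0.75},{"slide":[0.0003,0.002,0],"yaw":0,"gripper":0.75}]'

```text
time_s: 4.35
ee_pos: [0.5537, 0.0034, 0.0309]
eef_rot: [-3.142, 0.001, 1.422]
force: [-0.9, -7.3, 2.0]
grip_width: 0.0708
```

Contact with the fence is felt at 7 N. Now I back off, lift and turn to get behind the rear edge.

Call:
arm_command --increments '[{"slide":[-0.001,-0.005,0],"yaw":0,"gripper":0.75},{"slide":[-0.001,-0.006,0.03],"yaw":0,"gripper":0.75},{"slide":[-0.01,0,0.06],"yaw":-0.17,"gripper":0.6},{"slide":[-0.03,0.02,0.06],"yaw":-0.35,"gripper":0.53},{"slide":[-0.05,0.04,0.06],"yaw":-0.53,"gripper":0.53},{"slide":[-0.071,0.056,0.06],"yaw":-0.71,"gripper":0.53},{"slide":[-0.071,0.056,0.06],"yaw":-0.89,"gripper":0.53},{"slide":[-0.071,0.056,0.06],"yaw":-1.07,"gripper":0.53}]'

```text
time_s: 5.35
ee_pos: [0.4826, 0.0598, 0.0911]
eef_rot: [-3.141, -0.0, 0.346]
force: [-0.2, -0.0, 0.2]
grip_width: 0.0495
```

Call:
arm_command --increments '[{"slide":[0,0,0],"yaw":-0.17,"gripper":0.53},{"slide":[0,0,0],"yaw":-0.34,"gripper":0.53},{"slide":[0,0,0],"yaw":-0.501,"gripper":0.53},{"slide":[0,0,0],"yaw":-0.501,"gripper":0.53},{"slide":[0,0,0],"yaw":-0.501,"gripper":0.53}]'

```text
time_s: 5.98
ee_pos: [0.4827, 0.0595, 0.091]
eef_rot: [-3.141, -0.0, -0.146]
force: [-0.4, -0.2, -0.1]
grip_width: 0.0495
```

```bash
python3 - <<'E'
from h import *
snap('wrist','w5')
ob=readout.get_obs();print(ob['ee_pos'],ob['eef_rot'],ob['force'],ob['time_s'])
a=cv2.imread('pics/w5.png');cv2.imwrite('pics/v5.png',cv2.resize(a,None,fx=1.5,fy=1.5))
E
```

```text
[0.48268525 0.05956226 0.09092826] [-3.14150100e+00  6.92010560e-05 -1.46304104e-01] [-0.85129255  0.06685294 -0.85753728] 6.025
```

View pics/v5.png

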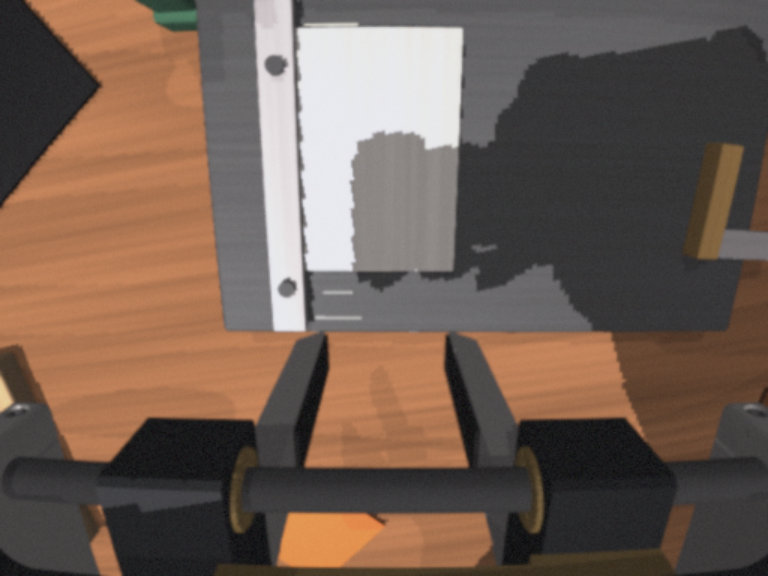

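The sheet's left edge, (298,28) to (307,270), lies along the fence and the fingers are centred behind its rear edge (row 271). I lower and push forward.

Call:
arm_command --increments '[{"slide":[0,0,-0.04],"yaw":-0.004,"gripper":0.53},{"slide":[0,0,-0.058],"yaw":-0.004,"gripper":0.53},{"slide":[0,0,-0.06],"yaw":-0.004,"gripper":0.53},{"slide":[0.005,-0.0007,-0.06],"yaw":-0.004,"gripper":0.53},{"slide":[0.01,-0.0014,-0.06],"yaw":-0.004,"gripper":0.53},{"slide":[0.015,-0.002,-0.06],"yaw":-0.004,"gripper":0.53},{"slide":[0.02,-0.0027,-0.06],"yaw":-0.004,"gripper":0.53},{"slide":[0.024,-0.0032,-0.06],"yaw":-0.004,"gripper":0.53}]'

```text
time_s: 7.02
ee_pos: [0.507, 0.0563, 0.0309]
eef_rot: [3.142, 0.0, -0.153]
force: [-2.8, -0.6, 1.6]
grip_width: 0.05
```

Call:
arm_command --increments '[{"slide":[0.005,-0.0007,0],"yaw":0,"gripper":0.53},{"slide":[0.01,-0.0014,0],"yaw":0,"gripper":0.53},{"slide":[0.015,-0.002,0],"yaw":0,"gripper":0.53},{"slide":[0.02,-0.0027,0],"yaw":0,"gripper":0.53}]'

```text
time_s: 7.52
ee_pos: [0.527, 0.0536, 0.0309]
eef_rot: [3.142, 0.0, -0.153]
force: [-2.6, -0.4, 0.8]
grip_width: 0.0498
```

```bash
python3 - <<'E'
from h import *
snap('wrist','w6')
ob=readout.get_obs();print(ob['ee_pos'],ob['eef_rot'],ob['force'],ob['time_s'])
a=cv2.imread('pics/w6.png');cv2.imwrite('pics/v6.png',cv2.resize(a,None,fx=1.5,fy=1.5))
E
```

```text
[0.52758207 0.05356618 0.03094934] [-3.14147420e+00 -5.12579704e-04 -1.53292266e-01] [-1.6098041  -0.20957994 -0.56989609] 7.575
```

View pics/v6.png

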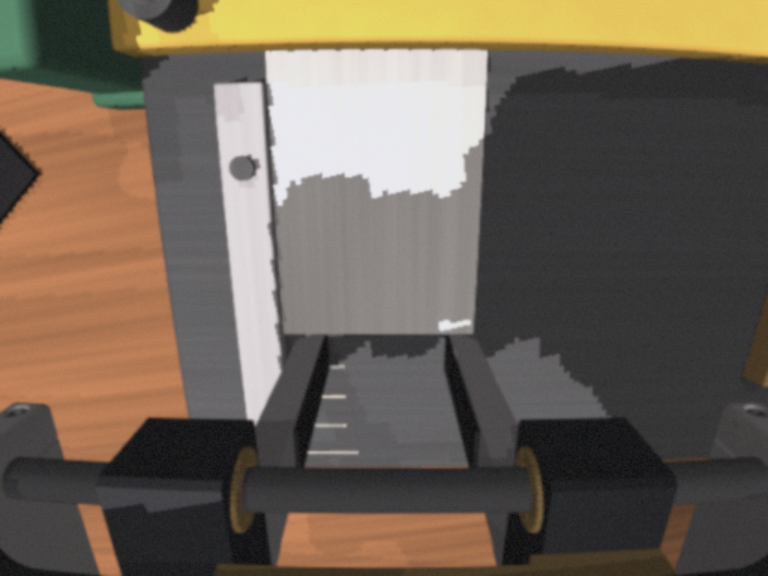

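The front edge has gone in under the yellow bar and the left edge is along the fence. Continuing.

Call:
arm_command --increments '[{"slide":[0.004,-0.0006,0],"yaw":0.002,"gripper":0.53},{"slide":[0.008,-0.0011,0],"yaw":0.002,"gripper":0.53},{"slide":[0.012,-0.0017,0],"yaw":0.002,"gripper":0.53},{"slide":[0.016,-0.0022,0],"yaw":0.002,"gripper":0.53},{"slide":[0.02,-0.0028,0],"yaw":0.002,"gripper":0.53},{"slide":[0.024,-0.0034,0],"yaw":0.002,"gripper":0.53},{"slide":[0.028,-0.004,0],"yaw":0.002,"gripper":0.53},{"slide":[0.03,-0.0042,0],"yaw":0.002,"gripper":0.53}]'

```text
time_s: 8.57
ee_pos: [0.557, 0.0495, 0.0309]
eef_rot: [-3.142, -0.0, -0.151]
force: [-1.5, -0.6, -0.0]
grip_width: 0.0497
```

Call:
arm_command --increments '[{"slide":[0.0015,-0.0002,0],"yaw":0,"gripper":0.53},{"slide":[0.003,-0.0004,0],"yaw":0,"gripper":0.53}]'

```text
time_s: 8.82
ee_pos: [0.5598, 0.0491, 0.0309]
eef_rot: [-3.142, 0.0, -0.151]
force: [-1.8, -1.0, 0.7]
grip_width: 0.0498
```

Call:
arm_command --increments '[{"slide":[0.0015,-0.0002,0],"yaw":0,"gripper":0.53},{"slide":[0.003,-0.0004,0],"yaw":0,"gripper":0.53}]'

```text
time_s: 9.07
ee_pos: [0.5628, 0.0487, 0.031]
eef_rot: [3.142, -0.0, -0.151]
force: [-1.8, -0.9, 0.4]
grip_width: 0.0496
```

Front is at about machine x +45. Creeping with force checks.

Call:
arm_command --increments '[{"slide":[0.001,-0.0001,0],"yaw":0,"gripper":0.53},{"slide":[0.002,-0.0003,0],"yaw":0,"gripper":0.53}]'

```text
time_s: 9.32
ee_pos: [0.5648, 0.0484, 0.031]
eef_rot: [-3.142, -0.0, -0.151]
force: [-1.7, -0.5, 0.7]
grip_width: 0.05
```

Call:
arm_command --increments '[{"slide":[0.001,-0.0001,0],"yaw":0,"gripper":0.53},{"slide":[0.002,-0.0003,0],"yaw":0,"gripper":0.53}]'

```text
time_s: 9.57
ee_pos: [0.5668, 0.0481, 0.031]
eef_rot: [-3.142, -0.0, -0.151]
force: [-1.3, -0.8, 0.0]
grip_width: 0.05
```

```bash
python3 - <<'E'
from h import *
snap('scene','c7')
ob=readout.get_obs();print(ob['ee_pos'],ob['eef_rot'],ob['force'],ob['time_s'])
crop('c7',170,170,325,295,5,'v7')
E
```

```text
[0.56694274 0.04806701 0.03099657] [-3.14151340e+00 -2.62837063e-04 -1.51236108e-01] [-1.17902715 -0.07563248 -0.69876155] 9.625
```

View pics/v7.png

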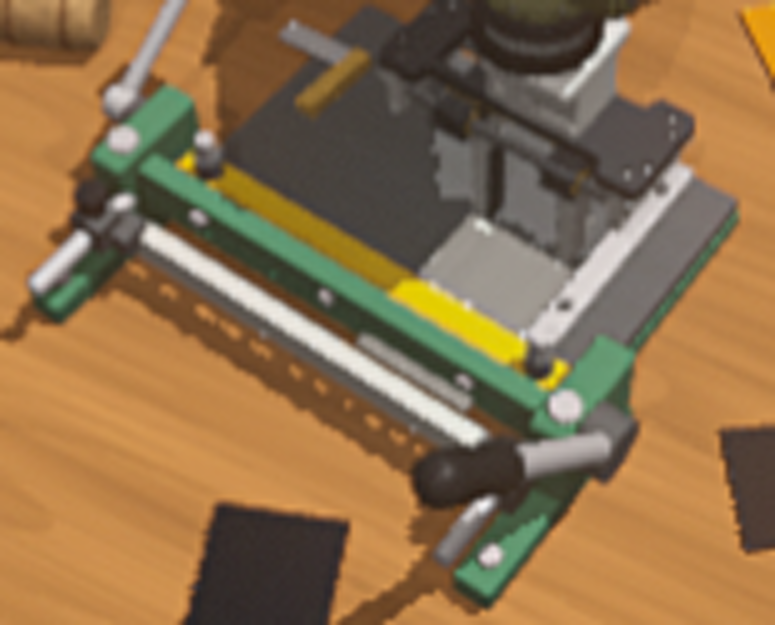

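The scene crop shows the sheet's front edge behind the blade, at (360,340) to (470,400), still short of the white gauge bar.

Call:
arm_command --increments '[{"slide":[0.001,-0.0001,0],"yaw":0,"gripper":0.53},{"slide":[0.002,-0.0003,0],"yaw":0,"gripper":0.53},{"slide":[0.003,-0.0004,0],"yaw":0,"gripper":0.53}]'

```text
time_s: 10.0
ee_pos: [0.5698, 0.0477, 0.0309]
eef_rot: [3.142, 0.0, -0.151]
force: [-2.2, -0.8, 0.3]
grip_width: 0.0499
```

```bash
python3 - <<'E'
from h import *
c=load('c7');S=lambda p:np.array(p,float)/5+[170,170]
v=np.load('m.npy');v[2]=-.15
def inv(P):
  q=P[:,:2]-v[:2];C,s=np.cos(v[2]),np.sin(v[2]);return (np.c_[q[:,0]*C+q[:,1]*s,-q[:,0]*s+q[:,1]*C]*1e3).round(1)
print('white front edge @52',inv(onz(c,S([[140,222],[485,437]]),.052)),'back edge of white', inv(onz(c,S([[130,238],[478,452]]),.052)))
print('visible sheet front-ish @34',inv(onz(c,S([[360,347],[468,405]]),.034)))
E
```

```text
white front edge @52 [[  67.3 -134. ]
 [  67.1  126.1]] back edge of white [[  80.1 -130.7]
 [  77.3  128.5]]
visible sheet front-ish @34 [[51.6 24.4]
 [46.7 99.8]]
```

Call:
arm_command --increments '[{"slide":[0.002,-0.0003,0],"yaw":0,"gripper":0.53},{"slide":[0.004,-0.0006,0],"yaw":0,"gripper":0.53},{"slide":[0.006,-0.0008,0],"yaw":0,"gripper":0.53}]'

```text
time_s: 10.38
ee_pos: [0.5758, 0.0468, 0.0309]
eef_rot: [3.142, 0.0, -0.151]
force: [-1.5, -1.0, 0.8]
grip_width: 0.05
```

Call:
arm_command --increments '[{"slide":[0.001,-0.0001,0],"yaw":0,"gripper":0.53},{"slide":[0.002,-0.0003,0],"yaw":0,"gripper":0.53}]'

```text
time_s: 10.62
ee_pos: [0.5778, 0.0466, 0.0309]
eef_rot: [3.142, 0.0, -0.151]
force: [-2.7, -0.8, 0.8]
grip_width: 0.0498
```

Call:
arm_command --increments '[{"slide":[0.001,-0.0001,0],"yaw":0,"gripper":0.53},{"slide":[0.0015,-0.0002,0],"yaw":0,"gripper":0.53}]'

```text
time_s: 10.88
ee_pos: [0.5793, 0.0464, 0.0309]
eef_rot: [-3.142, -0.0, -0.151]
force: [-1.6, -1.5, 0.1]
grip_width: 0.0501
```

Call:
arm_command --increments '[{"slide":[0.001,-0.0001,0],"yaw":0,"gripper":0.53},{"slide":[0.0015,-0.0002,0],"yaw":0,"gripper":0.53}]'

```text
time_s: 11.12
ee_pos: [0.5802, 0.0463, 0.0308]
eef_rot: [3.141, 0.002, -0.151]
force: [-7.0, -0.1, 2.6]
grip_width: 0.0501
```

Gauge contact is felt at 7 N. One small press squares it up, then I check.

Call:
arm_command --increments '[{"slide":[0.0004,0,0],"yaw":0,"gripper":0.53},{"slide":[0.0006,0,0],"yaw":0,"gripper":0.53},{"slide":[0.0006,0,0],"yaw":0,"gripper":0.53}]'

```text
time_s: 11.5
ee_pos: [0.5803, 0.0463, 0.0308]
eef_rot: [3.141, 0.003, -0.151]
force: [-10.2, -0.6, 5.0]
grip_width: 0.0499
```

```bash
python3 - <<'E'
from h import *
snap('wrist','w8');snap('scene','c8')
ob=readout.get_obs();print(ob['ee_pos'],ob['eef_rot'],ob['force'],ob['moment'],ob['time_s'])
a=cv2.imread('pics/w8.png')[0:240,100:400];b=cv2.imread('pics/c8.png')[200:290,190:300]
a=cv2.resize(a,None,fx=1.5,fy=2);a=cv2.resize(cv2.imread('pics/w8.png')[0:240,120:360],(480,480),interpolation=2);b=cv2.resize(b,(320,262),interpolation=2)
o=np.zeros((480,800,3),np.uint8);o[:,:480]=a;o[:262,480:]=b;cv2.imwrite('pics/v8.png',o)
E
```

```text
[0.58030693 0.04628515 0.03077829] [ 3.14129233e+00  2.65529761e-03 -1.51144339e-01] [-9.61860277 -0.82951891  3.35808228] [-0.09492822  1.85353108  0.04457876] 11.6
```

View pics/v8.png

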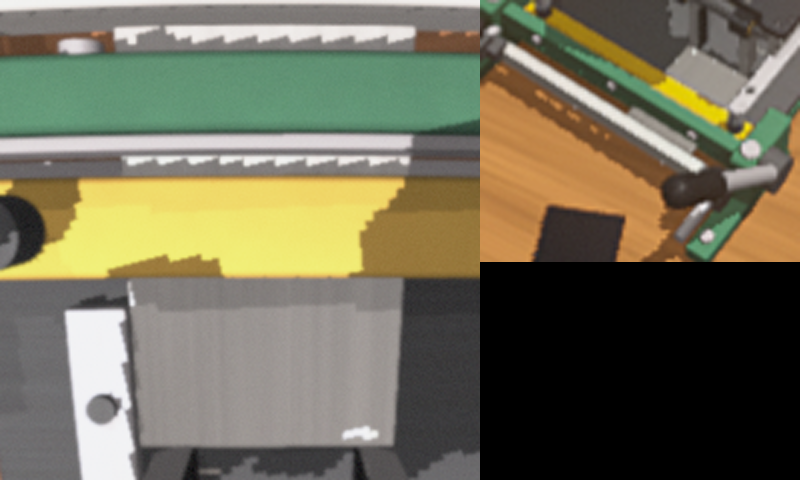

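The wrist crop shows the front edge against the gauge face, straight and parallel to it (rows 28–50). Next I measure the gap to the fence.

```bash
python3 - <<'E'
from h import *
c=load('w8');P=lambda p:np.array(p,float)/2+[120,0]
v=np.load('m.npy');v[2]=-.15
def inv(P):
  q=P[:,:2]-v[:2];C,s=np.cos(v[2]),np.sin(v[2]);return (np.c_[q[:,0]*C+q[:,1]*s,-q[:,0]*s+q[:,1]*C]*1e3).round(1)
print('L edge',inv(onz(c,P([[131,290],[141,444]]),.034)));print('R',inv(onz(c,P([[403,290],[393,444]]),.034)))
print('front',inv(onz(c,P([[118,48],[412,48]]),.034)))
print('fence top edge',inv(onz(c,P([[125,312],[137,470]]),.039)))
crop('w8',160,130,220,240,5,'v9')
im=cv2.imread('pics/v9.png');cv2.imwrite('pics/v9.png',im)
E
```

```text
L edge [[ -7.3  97.2]
 [-56.   97.4]]
R [[ -7.5  17.5]
 [-56.2  17.8]]
front [[58.1 97. ]
 [57.9 18.2]]
fence top edge [[-12.9  98.2]
 [-62.7  98.1]]
```

View pics/v9.png

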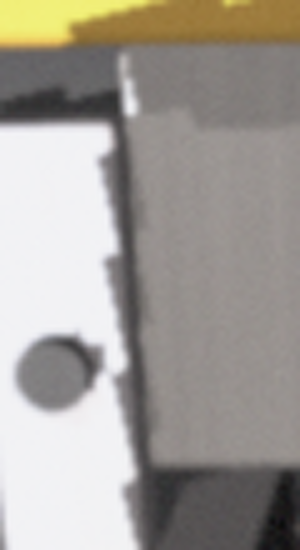

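The gap to the fence is about 1 mm and parallel, which is inside tolerance. I'll make it surer with a light push on the exposed right edge, opposite the fence.

Call:
arm_command --increments '[{"slide":[-0.006,0.001,0],"yaw":0,"gripper":0.53},{"slide":[-0.008,0.001,0.03],"yaw":0,"gripper":0.53},{"slide":[-0.008,0,0.07],"yaw":0.17,"gripper":0.13},{"slide":[0,-0.02,0.07],"yaw":0.35,"gripper":0.13},{"slide":[0.01,-0.04,0.07],"yaw":0.53,"gripper":0.13},{"slide":[0.025,-0.06,0.07],"yaw":0.71,"gripper":0.13},{"slide":[0.025,-0.06,0.07],"yaw":0.89,"gripper":0.13},{"slide":[0.025,-0.06,0.07],"yaw":1.07,"gripper":0.13}]'

```text
time_s: 12.6
ee_pos: [0.6066, -0.014, 0.101]
eef_rot: [3.141, -0.001, 0.924]
force: [-0.9, 0.8, -0.5]
grip_width: 0.0122
```

Call:
arm_command --increments '[{"slide":[0,0,0],"yaw":0.17,"gripper":0.13},{"slide":[0,0,0],"yaw":0.34,"gripper":0.13},{"slide":[0,0,0],"yaw":0.502,"gripper":0.13},{"slide":[0,0,-0.02],"yaw":0.502,"gripper":0.13},{"slide":[0,0,-0.02],"yaw":0.502,"gripper":0.13}]'

```text
time_s: 13.22
ee_pos: [0.6058, -0.0137, 0.08]
eef_rot: [-3.14, -0.0, 1.421]
force: [0.6, -0.1, -0.1]
grip_width: 0.0122
```

```bash
python3 - <<'E'
from h import *
c=snap('wrist','w10');ob=readout.get_obs();print(ob['ee_pos'],ob['eef_rot'],ob['time_s'],ob['grip_width'])
# sheet outline by brightness vs dark table: columns through middle
v=np.load('m.npy');v[2]=-.15
def w(X,Y,Z): return [v[0]+X*np.cos(v[2])-Y*np.sin(v[2]),v[1]+X*np.sin(v[2])+Y*np.cos(v[2]),Z]
g=cv2.cvtColor(c['color'],cv2.COLOR_RGB2GRAY)
for X in(-.05,-.04,-.03,-.02,-.01):
  Y=np.arange(.005,.11,.001);p=proj(c,[w(X,y,.034) for y in Y]).round().astype(int)
  print(X,[int(g[b,a]) if 0<=a<512 and 0<=b<384 else -1 for a,b in p][:28],[int(g[b,a]) if 0<=a<512 and 0<=b<384 else -1 for a,b in p][-20:])
E
```

```text
[ 0.6062109  -0.01371332  0.08090825] [-3.14123537e+00 -6.66291652e-05  1.42056091e+00] 13.275 0.011975784604818468
-0.05 [102, 107, 105, 102, 104, 108, 106, 103, 103, 100, 103, 95, 98, 161, 233, 234, 233, 231, 233, 232, 232, 234, 236, 237, 236, 236, 236, 236] [237, 236, 236, 237, 236, 237, 237, 226, 118, 171, 222, 222, 224, 223, 222, 221, 218, 221, 225, 224]
-0.04 [102, 101, 100, 101, 100, 102, 103, 100, 101, 102, 101, 104, 114, 158, 231, 234, 232, 232, 232, 232, 234, 234, 236, 236, 236, 236, 236, 236] [236, 237, 237, 236, 236, 236, 230, 189, 114, 169, 221, 212, 125, 118, 102, 107, 108, 106, 108, 110]
-0.03 [101, 101, 98, 100, 102, 101, 98, 98, 99, 99, 100, 97, 104, 155, 231, 234, 232, 231, 233, 233, 234, 234, 235, 236, 237, 236, 236, 236] [236, 236, 237, 237, 237, 236, 193, 145, 110, 166, 221, 223, 223, 223, 223, 221, 222, 222, 226, 225]
-0.02 [100, 100, 102, 101, 100, 103, 101, 100, 100, 102, 101, 98, 101, 156, 230, 233, 232, 232, 232, 233, 233, 233, 236, 236, 236, 237, 236, 237] [236, 236, 236, 236, 237, 236, 233, 222, 117, 170, 221, 223, 222, 224, 221, 221, 213, 209, 214, 214]
-0.01 [90, 94, 95, 92, 95, 91, 94, 96, 94, 93, 94, 95, 111, 157, 218, 223, 221, 222, 220, 221, 222, 222, 227, 228, 230, 229, 228, 228] [235, 236, 237, 235, 236, 236, 235, 232, 136, 71, 76, 77, 80, 84, 91, 90, 65, 59, 65, 66]
```

Both ends read about a 1 mm gap, with the sheet parallel to the fence. Lower and nudge.

Call:
arm_command --increments '[{"slide":[0,0,-0.03],"yaw":0,"gripper":0.13},{"slide":[0,0,-0.049],"yaw":0,"gripper":0.13},{"slide":[0,0,-0.049],"yaw":0,"gripper":0.13},{"slide":[0.0004,0.003,-0.049],"yaw":0,"gripper":0.13},{"slide":[0.001,0.006,-0.049],"yaw":0,"gripper":0.13},{"slide":[0.0011,0.0075,-0.049],"yaw":0,"gripper":0.13}]'

```text
time_s: 14.02
ee_pos: [0.6075, -0.006, 0.0322]
eef_rot: [3.141, -0.0, 1.421]
force: [0.4, -0.4, -0.1]
grip_width: 0.012
```

Call:
arm_command --increments '[{"slide":[0.0001,0.0006,0],"yaw":0,"gripper":0.13},{"slide":[0.0001,0.001,0],"yaw":0,"gripper":0.13}]'

```text
time_s: 14.28
ee_pos: [0.6075, -0.0053, 0.032]
eef_rot: [3.142, -0.0, 1.421]
force: [-0.7, 0.5, 0.7]
grip_width: 0.0119
```

Call:
arm_command --increments '[{"slide":[0.0001,0.0005,0],"yaw":0,"gripper":0.13},{"slide":[0.0001,0.001,0],"yaw":0,"gripper":0.13}]'

```text
time_s: 14.52
ee_pos: [0.6076, -0.0048, 0.0319]
eef_rot: [-3.142, 0.001, 1.421]
force: [-0.4, -4.6, 0.2]
grip_width: 0.0122
```

4.6 N at the same place where the fence stopped the sheet before (machine y +8.7 mm), so the sheet lies on the fence. I withdraw and go above the lever pad with the fingers shut.

Call:
arm_command --increments '[{"slide":[-0.001,-0.006,0],"yaw":0,"gripper":0.13},{"slide":[-0.001,-0.008,0.04],"yaw":0,"gripper":0.13},{"slide":[-0.001,-0.008,0.09],"yaw":0,"gripper":0},{"slide":[-0.001,-0.008,0.133],"yaw":0,"gripper":0},{"slide":[-0.02,-0.05,0.133],"yaw":0,"gripper":0},{"slide":[-0.04,-0.1,0.133],"yaw":0,"gripper":0},{"slide":[-0.06,-0.15,0.133],"yaw":0,"gripper":0},{"slide":[-0.078,-0.199,0.133],"yaw":0,"gripper":0}]'

```text
time_s: 15.52
ee_pos: [0.5287, -0.2049, 0.1651]
eef_rot: [3.141, -0.0, 1.421]
force: [-0.1, -0.1, 0.2]
grip_width: 0.0003
```

```bash
python3 - <<'E'
from h import *
snap('side','s11');snap('wrist','w11')
ob=readout.get_obs();print(ob['ee_pos'],ob['eef_rot'],ob['force'],ob['time_s'],ob['grip_width'])
a=cv2.resize(cv2.imread('pics/w11.png'),(400,300),interpolation=3);b=cv2.resize(cv2.imread('pics/s11.png')[100:280,180:380],(400,360),interpolation=2)
o=np.zeros((360,800,3),np.uint8);o[:300,:400]=a;o[:,400:]=b;cv2.imwrite('pics/v11.png',o)
E
```

```text
[ 0.52800198 -0.20718259  0.16503362] [3.14143272e+00 3.11042160e-04 1.41647233e+00] [1.21862008 0.922905   0.45263825] 15.625 0.0007484316060154645
```

The picture limit is reached, so I go on with forces and pixel code. Now I descend onto the pad.

Call:
arm_command --increments '[{"slide":[0.001,0.002,-0.012],"yaw":0,"gripper":0},{"slide":[0.001,0.002,-0.02],"yaw":0,"gripper":0},{"slide":[0.001,0.002,-0.025],"yaw":0,"gripper":0},{"slide":[0,0.002,-0.03],"yaw":0,"gripper":0},{"slide":[-0.001,0.0025,-0.035],"yaw":0,"gripper":0},{"slide":[-0.002,0.0025,-0.04],"yaw":0,"gripper":0}]'

```text
time_s: 16.38
ee_pos: [0.5277, -0.2007, 0.1249]
eef_rot: [3.141, 0.0, 1.421]
force: [-0.6, 1.1, 2.7]
grip_width: -0.0
```

Contact with the pad. Following its arc down.

Call:
arm_command --increments '[{"slide":[-0.002,0.0003,-0.005],"yaw":0,"gripper":0},{"slide":[-0.004,0.0006,-0.01],"yaw":0,"gripper":0},{"slide":[-0.006,0.001,-0.015],"yaw":0,"gripper":0},{"slide":[-0.008,0.0012,-0.02],"yaw":0,"gripper":0},{"slide":[-0.009,0.0014,-0.025],"yaw":0,"gripper":0},{"slide":[-0.01,0.0015,-0.03],"yaw":0,"gripper":0}]'

```text
time_s: 17.12
ee_pos: [0.5174, -0.1993, 0.0946]
eef_rot: [-3.141, -0.0, 1.421]
force: [-2.8, 0.4, 2.3]
grip_width: 0.0005
```

Call:
arm_command --increments '[{"slide":[-0.0005,0.0001,-0.003],"yaw":0,"gripper":0},{"slide":[-0.001,0.0002,-0.006],"yaw":0,"gripper":0}]'

```text
time_s: 17.38
ee_pos: [0.5165, -0.1991, 0.0887]
eef_rot: [-3.141, -0.0, 1.421]
force: [-1.9, 1.1, 2.9]
grip_width: 0.0005
```

Call:
arm_command --increments '[{"slide":[0,0,-0.002],"yaw":0,"gripper":0},{"slide":[0,0,-0.004],"yaw":0,"gripper":0}]'

```text
time_s: 17.62
ee_pos: [0.5165, -0.1991, 0.0849]
eef_rot: [-3.141, -0.0, 1.421]
force: [-4.2, 1.2, 4.4]
grip_width: 0.0004
```

Call:
arm_command --increments '[{"slide":[0,0,-0.0015],"yaw":0,"gripper":0},{"slide":[0,0,-0.003],"yaw":0,"gripper":0}]'

```text
time_s: 17.88
ee_pos: [0.5165, -0.1992, 0.083]
eef_rot: [-3.141, 0.0, 1.421]
force: [-14.9, 5.0, 27.4]
grip_width: 0.0001
```

A sharp rise to 27 N at z 83 mm (82 expected): the end stop. I hold for a moment, then come away.

Call:
arm_command --increments '[{"slide":[0,0,0.0005],"yaw":0,"gripper":0},{"slide":[0,0,0.0005],"yaw":0,"gripper":0},{"slide":[0,0,0.03],"yaw":0,"gripper":0},{"slide":[-0.02,0,0.08],"yaw":0,"gripper":0},{"slide":[-0.06,-0.04,0.12],"yaw":0,"gripper":0},{"slide":[-0.1,-0.08,0.12],"yaw":0,"gripper":0},{"slide":[-0.15,-0.12,0.12],"yaw":0,"gripper":0},{"slide":[-0.15,-0.12,0.12],"yaw":0,"gripper":0}]'

```text
time_s: 18.88
ee_pos: [0.3645, -0.3212, 0.2022]
eef_rot: [3.141, 0.001, 1.416]
force: [0.1, -0.2, -0.0]
grip_width: 0.0007
```

```bash
python3 - <<'E'
from h import *
s=snap('side','s12');c=snap('scene','c12')
ob=readout.get_obs();print(ob['ee_pos'],ob['force'],ob['time_s'])
def red(c,lim):
    h=cv2.cvtColor(c['color'],cv2.COLOR_RGB2HSV);m=cv2.inRange(h,(0,200,90),(6,255,255))|cv2.inRange(h,(174,200,90),(180,255,255))
    k=np.zeros_like(m);x0,y0,x1,y1=lim;k[y0:y1,x0:x1]=m[y0:y1,x0:x1];M=cv2.moments(k,True);return [M['m10']/M['m00'],M['m01']/M['m00']],M['m00']
v=np.load('m.npy');v[2]=-.15
w=lambda X,Y,Z:[v[0]+X*np.cos(v[2])-Y*np.sin(v[2]),v[1]+X*np.sin(v[2])+Y*np.cos(v[2]),Z]
A_=[(load('scene'),load('side')),(c,s)]
for a,b in A_:
    p,n=red(a,(180,140,240,190));q,m=red(b,(220,215,290,260));print(p,n,q,m,tri(a,[p],b,[q]))
for th in(0,.44,.5):
    L=w(.012-.11*np.cos(.6-th),-.2,.066+.11*np.sin(.6-th));print(th,L,proj(c,[L]),proj(s,[L]))
# fence/sheet profile, scene view, and gauge change
g=[cv2.cvtColor(x['color'],cv2.COLOR_RGB2GRAY).astype(int) for x in(load('scene'),c)]
for Y in(-.1,-.05,0): 
    p=proj(c,[w(X,Y,.052) for X in np.arange(.055,.09,.002)]).round().astype(int)
    for G in g: print(Y,[G[b,a] for a,b in p])
for X in(-.045,-.03,-.015):
    p=proj(c,[w(X,Y,.034) for Y in np.arange(.012,.024,.001)]).round().astype(int);p2=proj(c,[w(X,Y,.034) for Y in np.arange(.09,.105,.001)]).round().astype(int)
    print(X,[g[1][b,a] for a,b in p],[g[1][b,a] for a,b in p2])
E
```

```text
[ 0.36665562 -0.31940702  0.20200728] [ 0.19083188 -0.17746855  0.69200261] 18.975
[210.13861386138615, 160.15841584158414] 101.0 [259.6170212765957, 237.24822695035462] 141.0 [[ 0.52644571 -0.20515853  0.12852155  0.00080656]]
[215.72857142857143, 168.11428571428573] 70.0 [252.42222222222222, 253.93333333333334] 135.0 [[ 0.50894883 -0.20177301  0.07698192  0.00099633]]
0 [np.float64(0.529220376413346), np.float64(-0.20400573238234151), np.float64(0.1281106720734539)] [[210.09850163 160.83816313]] [[260.78431401 236.89881051]]
0.44 [np.float64(0.5116122584641726), np.float64(-0.201344525636497), np.float64(0.08352500272756705)] [[215.09544178 167.37005874]] [[253.24471987 251.52144653]]
0.5 [np.float64(0.5107664073149948), np.float64(-0.20121668773862117), np.float64(0.07698167583115109)] [[215.45820334 168.59888871]] [[252.90394655 253.53228604]]
-0.1 [np.int64(72), np.int64(70), np.int64(72), np.int64(72), np.int64(179), np.int64(179), np.int64(221), np.int64(221), np.int64(221), np.int64(213), np.int64(213), np.int64(104), np.int64(104), np.int64(85), np.int64(85), np.int64(88), n
[... 1896 characters left out ...]
 np.int64(224), np.int64(224), np.int64(226), np.int64(226)] [np.int64(226), np.int64(226), np.int64(226), np.int64(224), np.int64(224), np.int64(224), np.int64(215), np.int64(206), np.int64(206), np.int64(206), np.int64(206), np.int64(209), np.int64(209), np.int64(210), np.int64(212)]
-0.015 [np.int64(105), np.int64(105), np.int64(113), np.int64(113), np.int64(113), np.int64(113), np.int64(207), np.int64(207), np.int64(207), np.int64(207), np.int64(225), np.int64(225)] [np.int64(226), np.int64(226), np.int64(226), np.int64(226), np.int64(226), np.int64(226), np.int64(187), np.int64(187), np.int64(187), np.int64(187), np.int64(192), np.int64(192), np.int64(192), np.int64(192), np.int64(211)]
```

Lever reads fully down (pad z 77.0 mm against 77.0 modelled) and the gauge is unmoved. One last check, the rear-edge position, since the nudge could have drawn the sheet off the gauge.

```bash
python3 - <<'E'
from h import *
v=np.load('m.npy');v[2]=-.15
w=lambda X,Y,Z:[v[0]+X*np.cos(v[2])-Y*np.sin(v[2]),v[1]+X*np.sin(v[2])+Y*np.cos(v[2]),Z]
def edge(c,Y,Xs):
    g=cv2.cvtColor(c['color'],cv2.COLOR_RGB2GRAY).astype(np.float32);p=proj(c,[w(X,Y,.034) for X in Xs]).astype(np.float32)
    s=cv2.remap(g,p[:,:1],p[:,1:],cv2.INTER_LINEAR).ravel();i=np.argmax(np.abs(np.diff(cv2.blur(s[:,None],(1,5)).ravel())));return round(Xs[i]*1e3,1)
X=np.arange(-.075,-.04,.0005)
for t in('w10','c12','s12'):print(t,[edge(load(t),Y,X) for Y in(.03,.04,.05,.06,.07,.08,.09)])
for t,Z in(('scene',0),('side',0)):print(t,'initial rear',[edge(load(t),Y,np.arange(-.16,-.13,.0005)) for Y in(.01,.03,.05,.065)])
for t in('scene','c12'):
  g=cv2.cvtColor(load(t)['color'],cv2.COLOR_RGB2GRAY).astype(np.float32)
  for Y in (.04,.06,.08):
    p=proj(load(t),[w(a,Y,.034) for a in np.arange(.04,.066,.002)]).astype(np.float32);print(t,Y,cv2.remap(g,p[:,:1],p[:,1:],1).ravel().astype(int))
E
```

```text
w10 [np.float64(-57.0), np.float64(-57.0), np.float64(-57.0), np.float64(-57.0), np.float64(-56.5), np.float64(-57.0), np.float64(-56.5)]
c12 [np.float64(-57.5), np.float64(-57.5), np.float64(-57.5), np.float64(-57.0), np.float64(-56.5), np.float64(-56.0), np.float64(-57.5)]
s12 [np.float64(-59.5), np.float64(-60.0), np.float64(-59.5), np.float64(-60.5), np.float64(-59.0), np.float64(-61.0), np.float64(-59.5)]
scene initial rear [np.float64(-144.0), np.float64(-145.0), np.float64(-146.5), np.float64(-144.5)]
side initial rear [np.float64(-145.0), np.float64(-146.5), np.float64(-148.0), np.float64(-147.0)]
scene 0.04 [ 61  61  63  66  70  78  96 146 197 215 223 223 221]
scene 0.06 [ 61  63  67  71  74  77 109 158 195 218 224 224 216]
scene 0.08 [ 60  62  67  72  74  79  93 143 191 214 222 223 221]
c12 0.04 [ 90 120 139 147 148 144 146 168 200 218 226 227 225]
c12 0.06 [ 92 122 142 151 149 144 150 169 198 220 228 228 221]
c12 0.08 [ 91 121 146 153 152 146 145 169 199 218 225 227 225]
```

The rear edge hasn't moved since gauge contact (−57 mm before the nudge and now) and it's square, so I hand in.

```bash
python3 -c "
from station import job;print(job.hand_in())"
```

```text
the job is handed in; nothing more can be done
None
```

The job is handed in: the sheet is against the fence and back gauge, clamped with the lever fully down, and the arm is clear. No verdict is reported. It took about 19 s of the 58 s allowed.

**What I did:** I pushed the sheet flat to the fence, then pushed its rear edge until the front met the gauge. I nudged it once more against the fence, pressed the lever to its stop and withdrew.

**Last checks:**
- **Fence:** the final nudge met firm resistance (4.6 N) at the same place the fence had stopped the sheet before. The pictures before the nudge showed a gap of about 1 mm, parallel to the fence.
- **Gauge:** contact was felt at 7–10 N. In the scene view the gauge has not moved, and the rear edge is square and where it was before the nudge.
- **Lever:** the pad is at z 77.0 mm, which matches the fully-down position. Force peaked at 27 N at the stop.
- **Other things on the table and bench:** I kept clear of them and felt no contact, but I did not re-measure them at the end.

**Disagreements:** the side camera puts the rear edge 2–3 mm nearer the operator than the other two cameras. It read 1–2.5 mm the same way at the start, so I put it down to calibration. The 12-picture limit ran out before the lever press, so the lever checks used force readings and image code instead of viewed pictures.

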